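# Click the length stop of a chopping board into its catch

## Task

Set the length stop on the chopping board for cutting: with the fingertips push the stop's wooden fence gently along the rail towards the notched metal catch until the stop's spring pin rides up the catch and drops into the notch, leave it clicked in there and take the hand away. Only push: do not pinch the fence or pull the pin up, and leave the garlic, honey jar, spice jar and mug where they are.

Things in the scene. Friction and masses are not known exactly. Their poses are not given: they have to be found in the camera images.
- board: Wooden chopping board, fixed, 230 x 340 x 22 mm. Origin at the centre of its underside, on the worktop (board top 22 mm above it). Board x points away from the robot across the board, board y along the rail to the left, z up. An aluminium rail (22 mm wide, 320 mm long, top 36 mm above the worktop) lies along the far edge, its centre line at board x = +85 mm.
- stop (a joint): Position of the sliding length stop along the rail (m): 0 at the rail's middle, growing towards board +y (left), -0.135 to 0.135. Starts near the middle. About 2 N of friction; it stays where it is left, but may slip back off a ramp. It is a grey carriage straddling the rail (44 mm across, 30 mm along it, top 56 mm above the worktop, pin knob to 74 mm) with a wooden fence, the part to push.
- fence_mid (a point): Centre of the fence: an upright wooden plate fixed to the carriage, standing square to the rail and reaching from it towards the robot. 12 mm thick along the rail (faces 6 mm each side of this point), 90 mm long in board x, 40 mm high: from 24 to 64 mm above the worktop. This point is 44 mm above the worktop at board x = +18 mm.
- cheek_left: Left (board +y) half of the fence, 6 mm thick; the fingers push on this face to move the stop to the right. Origin at the centre of its lower edge.
- cheek_right: Right (board -y) half of the fence, 6 mm thick; the fingers push on this face to move the stop to the left. Origin at the centre of its lower edge.
- pin_axis (a point): Point on the vertical axis of the stop's spring pin, at the height of the rail's top (36 mm above the worktop); moves with the stop, not up and down with the pin.
- pin (a joint): Height of the spring pin (steel, black knob 15 mm wide on top of the carriage) in m: 0 to 0.001 when down (on the plain rail, and when seated in the notch), about 0.005 at the crest of the catch; 0.012 pulled fully up. Its spring presses it down with 8 to 10 N.
- notch (a point): Centre of the catch's V notch, on the rail's centre line at the height of the rail's top. A crest stands 7 mm either side of it along the rail, 8 mm above the rail; a ramp falls from each crest to the catch's end.
- bumper: Plain rubber end block on the rail, 28 mm across, 16 mm along the rail, about 100 mm from the rail's middle on the other side from the catch: no notch, it only ends the travel. Origin at its centre, on the rail's top.
- garlic: Garlic bulb, 60 mm wide and 58 mm high, loose on the near part of the board. Origin at its underside.
- honey: Honey jar, 63 mm diameter, 94 mm high, loose, left of the board. Origin at the centre of its underside.
- spice: Spice jar with red cap, 45 mm diameter, 106 mm high, loose, right of the board. Origin at the centre of its underside.
- mug: White mug, 80 mm diameter (113 mm with its handle), 91 mm high, loose, right of the board. Origin at the centre of its underside.
- catch: The catch: dark steel saddle clamped on the rail about 100 mm left or right of its middle, 44 mm long, black clamp knob behind it. Going up its ramp takes a push of about 8 N; past the crest the pin snaps into the notch and draws the stop on by itself (the push drops to nothing); leaving the notch takes about 14 N. Origin at the notch centre, at rail-top height.

How it is judged:
By the outcome, as a careful person would: the job done as asked, in the order asked, and still so for the second after the job is handed in, with the robot touching nothing.
It also fails if it takes over 40 s, if anything falls off the work surface, if the arm or the gripper's body presses on something with over 40 N, if the wrist force passes 120 N, or if a joint passes its speed limit or range.

## Robot

A 6-joint arm with a two-finger parallel gripper is mounted at the origin on a cart in front of the work surface, level with it; the furniture and walls round the work are solid. World frame = base frame: x ahead of the robot, y to its left, z up, the work surface at z = 0. Lengths are in m, angles in degrees, forces in N, time in s.
With the tool pointing down it reaches from about 0.35 to 0.875 m from the base axis. Payload 15.5 kg.
Tool frame: the origin (TCP) lies on the centre line of the jaws, within the pads' length; the fingertips stand 22 mm ahead of it and the grasp point (between the pads) lies 3 mm ahead of it; z points along the fingers, y is the line along which they close (so a half turn about z gives the same grasp; the last joint's range is limited). The gripper opens to 85 mm and grips with 20 to 120 N. Pads are 22 mm wide; open, the fingers measure 114 mm over their backs; the gripper's body (76 mm by 85 mm) begins 54 mm behind the grasp point. The pads swing forward as they close: fully open they stand 13 mm farther back than shut.
Start: joints at [62.252, 28.281, 77.091, -0, 74.628, -5.472], TCP at [0.237, 0.578, 0.215] pointing down, gripper open.
Joint ranges: [-166.48, 166.48], [-47.26, 123.95], [12.59, 153.08], [-70.14, 250.14], [6.76, 159.57], [-176.63, 176.63]. Speed limits (degrees/s): [108.29, 108.29, 147.25, 172.46, 172.46, 172.46].

## Interface

Orientations are given as a 3x3 rotation matrix whose columns are the frame's x, y, z axes.
In Python, from station import robot, viewer, spotter gives the robot as it stands. The module is installed in compiled form; this text tells all that it offers.
- The arm moves only by the tool drive_tool, never from a script. Its argument "motion" is a list that holds one entry, the list of rows, each a list of 5 numbers: the opening, from -1 (shut) to 1 (fully open), then the shift along the tool's x, y, z in m, then the turn about the tool's z in degrees. A call has 1 to 10 rows; each row is the pose to reach, as a shift and turn from the pose commanded when the call began, along the tool's axes at that moment; what a row does not reach only later rows make up. A row lasts 1/10 s, in which the tool goes at most 50 mm and 8.59 degrees, less where a joint would pass 70% of its speed; a pose out of reach is approached as far as the arm can. A call with a gripper value outside its range is refused whole. The fingers move at their own pace and stop on an object; the grip force is fixed at half the most. Time passes only in rows, so rows that repeat a pose let the fingers close. It gives the time, the measured TCP pose, the force, the opening and the grip force at its end, in the units of the state.
- robot.get_obs(): the state, without advancing time (a new reading comes with each control period).
- viewer.read_camera(name): name is "side" or "top" or "wrist"; returns a dict with "image" (480x640x3 uint8, red, green, blue), "camera_matrix" (3x3 intrinsics, pixels), "eye" and "rotation" of the camera in the world. Camera axes: x right, y down, z forward; pixel columns grow to the right and rows downward; lengths in m; the calibration is good to about 2 mm. A picture is of the moment at which its call begins. There is no depth.
- robot.job_done(): hands the job in; it is judged then, once.
Trained networks look in a picture, given as the dict that the camera call returned (one of the last four; its "shot" number tells which), for a name from the list of things; names that differ only in an ending like _2 or _b are one class to them, and where a whole thing is asked for, a point or a joint stands for the part that bears it (a point fixed in the world has none). Each returns a list of dicts, best first, with "score" (0 to 1); they miss things now and then, are a little off and sometimes report something else, mostly with a low value. They report only what shows in the picture. A call takes as long as a camera call.
- spotter.find_in(picture, target): "at" ([row, column] in pixels, amid what is visible of it).
- spotter.pinpoint(picture, target): "at" ([row, column] in pixels: a listed point, or the origin of a listed thing).
The state is a dict: "clock": time; "joint_positions": joint angles; "joint_velocities": joint speeds; "tau": joint torques, N m; "eef_pos": TCP position; "tcp_rot": TCP orientation; "force": force on the tool from outside, world axes, zero at the start; "wrist_torque": the same for the moment, N m; "opening": finger opening in m; "finger_force": force on a finger pad.
Only numpy, scipy, OpenCV 4.12 (cv2) and the standard library are available. Lean on these libraries where they do the work, as an engineer would, in place of code of your own. Each camera call takes 0.05 s, during which the arm holds its last target. There are 200 camera calls.

## Working session

There is one attempt and no reset: what is moved stays moved. The work goes in short steps, Python scripts to look and compute and a tool call to move; the robot and the scene stay as the last step left them, time stands still between calls to the robot, and variables do not carry over. Pictures are saved under pics/ and viewed, at most 10 in all, crops included, and the job is handed in when it is done.

Besides the shell and the picture viewer there is one more tool, called after "Emit:" as name(argument=value, ...), one argument or row to a line, values as JSON. drive_tool: Moves the arm, as the interface text tells. Its arguments: {"type":"object","properties":{"motion":{"type":"array"}},"required":["motion"]}

```bash
mkdir -p pics
cat > h.py <<'E'
import numpy as np, cv2
from station import robot, viewer, spotter
def ray(p,at):
    K=np.array(p["camera_matrix"]);R=np.array(p["rotation"])
    d=R@np.linalg.inv(K)@np.array([at[1],at[0],1.]);return np.array(p["eye"]),d/np.linalg.norm(d)
def onz(p,at,z):
    e,d=ray(p,at);return e+d*(z-e[2])/d[2]
def tri(obs):
    A=np.zeros((3,3));b=np.zeros(3)
    for p,at in obs:
        e,d=ray(p,at);M=np.eye(3)-np.outer(d,d);A+=M;b+=M@e
    x=np.linalg.solve(A,b);return x,[round(float(np.linalg.norm((np.eye(3)-np.outer(ray(p,a)[1],ray(p,a)[1]))@(x-p["eye"]))),4) for p,a in obs]
E
python3 - <<'E'
from h import *
np.set_printoptions(precision=4,suppress=True)
P={n:viewer.read_camera(n) for n in("side","top")}
for n,p in P.items(): cv2.imwrite(f"pics/{n}0.png",p["image"][:,:,::-1])
Z=dict(board=0,fence_mid=.044,cheek_left=.024,cheek_right=.024,pin_axis=.036,notch=.036,bumper=.036,garlic=.022,honey=0,spice=0,mug=0,catch=.036)
for t,z in Z.items():
    o=[]
    for n,p in P.items():
        r=spotter.pinpoint(p,t)
        if r: o.append((p,r[0]["at"])); print(t,n,np.round(r[0]["at"]),round(r[0]["score"],2),onz(p,r[0]["at"],z))
    if len(o)==2: print("   tri",*tri(o))
o=robot.get_obs();print(o["eef_pos"],o["tcp_rot"],o["force"],o["opening"],o["clock"])
E
```

```text
board side [282. 348.] 0.83 [ 0.4819 -0.0018  0.    ]
board top [245. 336.] 0.68 [0.476 0.005 0.   ]
   tri [ 0.4804  0.0034 -0.0048] [0.0039, 0.0039]
fence_mid side [265. 365.] 0.98 [ 0.5043 -0.0177  0.044 ]
fence_mid top [229. 352.] 0.8 [ 0.503  -0.0272  0.044 ]
   tri [ 0.5003 -0.0261  0.0529] [0.0012, 0.0012]
cheek_left top [230. 348.] 0.74 [ 0.5042 -0.0192  0.024 ]
cheek_right top [231. 352.] 0.53 [ 0.5027 -0.0292  0.024 ]
pin_axis top [198. 350.] 0.57 [ 0.5718 -0.0256  0.036 ]
notch side [217. 362.] 0.73 [0.5674 0.106  0.036 ]
notch top [199. 294.] 0.8 [0.5723 0.0967 0.036 ]
   tri [0.567  0.098  0.0427] [0.0039, 0.0039]
bumper side [290. 428.] 0.56 [ 0.5704 -0.105   0.036 ]
garlic side [283. 305.] 0.71 [0.4054 0.0067 0.022 ]
garlic top [273. 337.] 0.95 [0.4105 0.0069 0.022 ]
   tri [0.4084 0.0076 0.0205] [0.0024, 0.0024]
honey side [214. 272.] 0.89 [0.4359 0.2288 0.    ]
honey top [269. 236.] 0.83 [0.4264 0.2267 0.    ]
   tri [0.4301 0.225  0.0038] [0.0042, 0.0042]
spice side [218. 364.] 0.74 [0.5931 0.1404 0.    ]
spice top [232. 442.] 0.77 [ 0.5005 -0.2305  0.    ]
   tri [ 0.4343 -0.1573  0.2703] [0.0225, 0.0225]
mug side [421. 381.] 0.77 [ 0.3971 -0.257   0.    ]
mug top [272. 456.] 0.93 [ 0.4089 -0.2586  0.    ]
   tri [ 0.4038 -0.2571 -0.0028] [0.0057, 0.0057]
catch side [217. 362.] 0.78 [0.568  0.1067 0.036 ]
catch top [201. 290.] 0.69 [0.5673 0.1056 0.036 ]
   tri [0.5672 0.1056 0.037 ] [0.0001, 0.0001]
[0.2369 0.5784 0.2152] [[-0.9254  0.3791 -0.    ]
 [ 0.3791  0.9254  0.    ]
 [ 0.      0.     -1.    ]] [-0.4767 -0.579  -0.1305] 0.08532759234731509 1.3
```

View pics/side0.png

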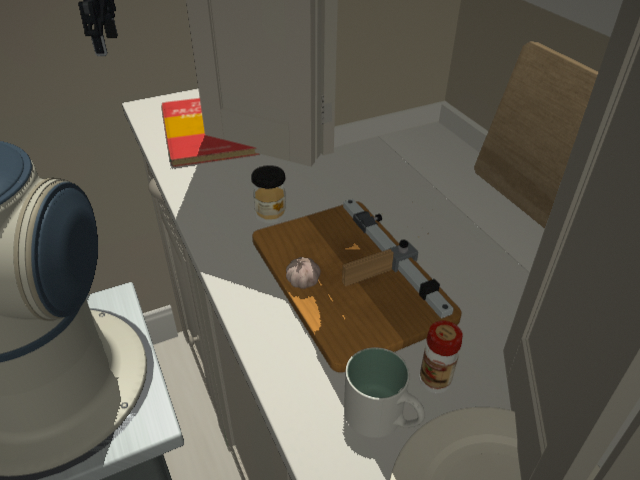

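View pics/top0.png

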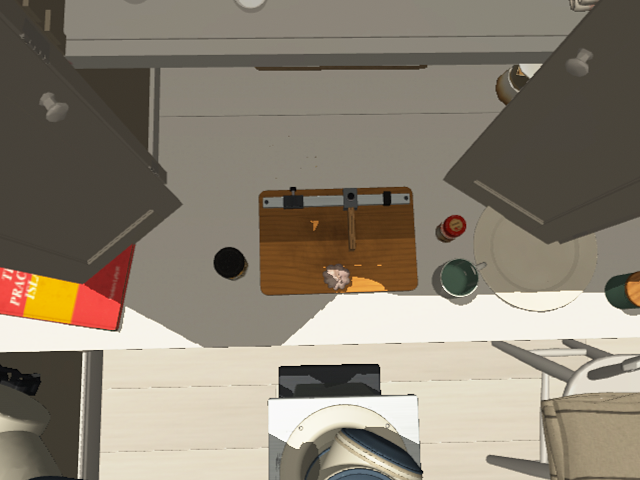

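The catch is the dark saddle at the left end of the rail (top view about row 201, col 291). The bumper is on the right (row 198, col 387), and the fence is at row 230, col 351. So the push goes left, on the right cheek. Open cabinet doors hang on both sides, so I'll check where they are.

Run:
```python
from h import *
np.set_printoptions(precision=3,suppress=True)
s=viewer.read_camera("side");t=viewer.read_camera("top")
for a,b in [((163,313),(203,182)),((163,313),(180,166)),((110,205),(280,35)),((355,508),(180,445)),((355,508),(243,558)),((480,540),(243,558)),((385,258),(203,182))]: print(a,b,*tri([(s,a),(t,b)]))
print(s["eye"],t["eye"],t["rotation"])
for n in[(203,182),(180,445),(243,558)]: print(onz(t,n,.3),onz(t,n,.5))
for n in [(198,387)]: print("bump",onz(t,n,.045))
print([np.round(onz(t,x,.036),4) for x in((202,266),(198,408))])
o=robot.get_obs();T=np.array(o["tcp_rot"]).T
for w in[(0.45,0.15,.215),(0.5,-0.10,.215),(0.5,-0.10,.13)]: print(w,T@(np.array(w)-o["eef_pos"]))
```

```text
(163, 313) (203, 182) [0.575 0.341 0.016] [0.003, 0.003]
(163, 313) (180, 166) [ 0.619  0.391 -0.02 ] [0.0158, 0.0158]
(110, 205) (280, 35) [0.418 0.64  0.036] [0.0113, 0.0113]
(355, 508) (180, 445) [ 0.62  -0.245  0.005] [0.0028, 0.0028]
(355, 508) (243, 558) [ 0.436 -0.378  0.259] [0.0027, 0.0027]
(480, 540) (243, 558) [ 0.459 -0.442  0.118] [0.006, 0.006]
(385, 258) (203, 182) [ 0.609  0.519 -0.89 ] [0.1637, 0.1637]
[ 0.138 -0.596  0.673] [0.289 0.071 1.272] [[-0.022 -0.988  0.153]
 [-0.999  0.018 -0.027]
 [ 0.024 -0.154 -0.988]]
[0.508 0.281 0.3  ] [0.463 0.238 0.5  ]
[ 0.541 -0.17   0.3  ] [ 0.489 -0.12   0.5  ]
[ 0.428 -0.358  0.3  ] [ 0.399 -0.27   0.5  ]
bump [ 0.569 -0.105  0.045]
[array([0.567, 0.157, 0.036]), array([ 0.571, -0.152,  0.036])]
(0.45, 0.15, 0.215) [-0.36  -0.316  0.   ]
(0.5, -0.1, 0.215) [-0.501 -0.528  0.   ]
(0.5, -0.1, 0.13) [-0.501 -0.528  0.085]
```

Emit:
drive_tool(
  motion=[
    [[-1,-0.034,-0.036,0,-2],[-1,-0.067,-0.071,0,-4],[-1,-0.101,-0.107,0,-6],[-1,-0.134,-0.142,0,-8],[-1,-0.168,-0.178,0,-10],[-1,-0.201,-0.213,0,-12],[-1,-0.235,-0.249,0,-14],[-1,-0.268,-0.284,0,-17],[-1,-0.302,-0.32,0,-20],[-1,-0.335,-0.355,0,-23]],
  ],
)

```text
clock: 2.4
eef_pos: [0.4128, 0.1209, 0.2155]
tcp_rot: [[-1.0, -0.015, 0.001], [-0.015, 1.0, 0.0], [-0.001, 0.0, -1.0]]
force: [0.4, 1.3, -0.2]
opening: -0.0003
finger_force: 0.0
```

Emit:
drive_tool(
  motion=[
    [[-1,-0.014,-0.035,0,0],[-1,-0.028,-0.07,0,0],[-1,-0.042,-0.105,0,0],[-1,-0.056,-0.14,0,0],[-1,-0.07,-0.175,0.01,0],[-1,-0.084,-0.212,0.02,0],[-1,-0.084,-0.212,0.02,0]],
  ],
)

```text
clock: 3.1
eef_pos: [0.5003, -0.0918, 0.1942]
tcp_rot: [[-1.0, -0.01, 0.0], [-0.01, 1.0, -0.001], [-0.0, -0.001, -1.0]]
force: [-0.2, 0.4, -0.3]
opening: 0.0
finger_force: 0.0
```

Run:
```python
from h import *
np.set_printoptions(precision=4,suppress=True)
p=viewer.read_camera("wrist");cv2.imwrite("pics/w1.png",p["image"][:,:,::-1])
print(p["eye"])
Z=dict(fence_mid=.044,cheek_right=.024,pin_axis=.036,notch=.036,bumper=.036,garlic=.022)
for t,z in Z.items():
    r=spotter.pinpoint(p,t)
    if r: print(t,np.round(r[0]["at"]),round(r[0]["score"],2),onz(p,r[0]["at"],z))
o=robot.get_obs();print(o["eef_pos"],o["force"],o["clock"])
```

```text
[ 0.425  -0.0926  0.3531]
fence_mid [218. 390.] 0.58 [ 0.5015 -0.0237  0.044 ]
cheek_right [215. 381.] 0.86 [ 0.504  -0.0277  0.024 ]
pin_axis [287. 379.] 0.86 [ 0.5698 -0.0278  0.036 ]
notch [286. 514.] 0.97 [0.5681 0.0978 0.036 ]
bumper [289. 296.] 0.64 [ 0.5727 -0.1053  0.036 ]
garlic [ 97. 432.] 0.66 [0.403  0.0083 0.022 ]
[ 0.4989 -0.0873  0.1955] [ 0.108  -0.0584  0.0509] 3.45
```

View pics/w1.png

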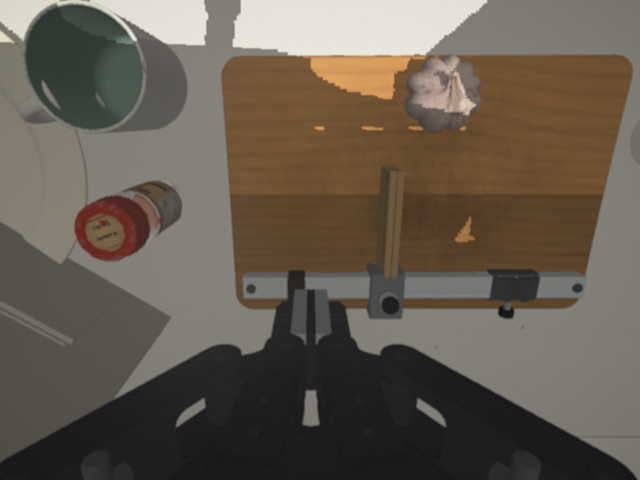

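The wrist view agrees with the estimates: fence at col 391, carriage at col 386, catch at col 512 and bumper at col 297. The fingers are to the right of the fence. I'll go down there.

Emit:
drive_tool(
  motion=[
    [[-1,-0.01,0,0.03,0],[-1,-0.01,0,0.06,0],[-1,-0.01,0,0.09,0],[-1,-0.01,0,0.115,0],[-1,-0.01,0,0.13,0],[-1,-0.01,0,0.141,0],[-1,-0.01,0,0.141,0],[-1,-0.01,0,0.141,0]],
  ],
)

```text
clock: 4.25
eef_pos: [0.5093, -0.0878, 0.0547]
tcp_rot: [[-1.0, -0.013, 0.001], [-0.013, 1.0, -0.0], [-0.001, -0.0, -1.0]]
force: [-0.3, 0.4, -0.2]
opening: -0.0002
finger_force: 0.0
```

Approach the fence slowly (tool y ≈ world +y).

Emit:
drive_tool(
  motion=[
    [[-1,0,0.006,0,0],[-1,0,0.012,0,0],[-1,0,0.018,0,0],[-1,0,0.024,0,0],[-1,0,0.029,0,0],[-1,0,0.033,0,0],[-1,0,0.037,0,0],[-1,0,0.041,0,0],[-1,0,0.045,0,0],[-1,0,0.048,0,0]],
  ],
)

```text
clock: 5.25
eef_pos: [0.5084, -0.0396, 0.0542]
tcp_rot: [[-1.0, -0.013, -0.0], [-0.013, 1.0, 0.0], [0.0, 0.0, -1.0]]
force: [0.1, -0.9, -0.0]
opening: 0.0001
finger_force: 0.0
```

Emit:
drive_tool(
  motion=[
    [[-1,0,0.005,0,0],[-1,0,0.011,0,0],[-1,0,0.018,0,0],[-1,0,0.025,0,0],[-1,0,0.032,0,0],[-1,0,0.039,0,0],[-1,0,0.046,0,0],[-1,0,0.053,0,0],[-1,0,0.058,0,0],[-1,0,0.062,0,0]],
  ],
)

```text
clock: 6.25
eef_pos: [0.5076, 0.0225, 0.0542]
tcp_rot: [[-1.0, -0.013, -0.0], [-0.013, 1.0, -0.0], [0.0, -0.0, -1.0]]
force: [0.0, -0.5, -0.4]
opening: -0.0003
finger_force: 0.0
```

Run:
```python
from h import *
np.set_printoptions(precision=4,suppress=True)
p=viewer.read_camera("wrist");cv2.imwrite("pics/w2.png",p["image"][:,:,::-1])
t=viewer.read_camera("top")
for n,z in dict(fence_mid=.044,cheek_right=.024,pin_axis=.036,notch=.036).items():
  for q in(p,t):
    r=spotter.pinpoint(q,n)
    if r: print(n,np.round(r[0]["at"]),round(r[0]["score"],2),onz(q,r[0]["at"],z))
o=robot.get_obs();print(o["eef_pos"],o["force"],o["clock"])
```

```text
fence_mid [276. 214.] 0.88 [ 0.5044 -0.0253  0.044 ]
cheek_right [262. 232.] 0.3 [ 0.5049 -0.0203  0.024 ]
pin_axis [216. 279.] 0.51 [0.4758 0.0064 0.036 ]
notch [378. 442.] 0.9 [0.5692 0.0978 0.036 ]
[0.5076 0.0219 0.0542] [-0.0278  0.3948 -0.5189] 6.75
```

View pics/w2.png

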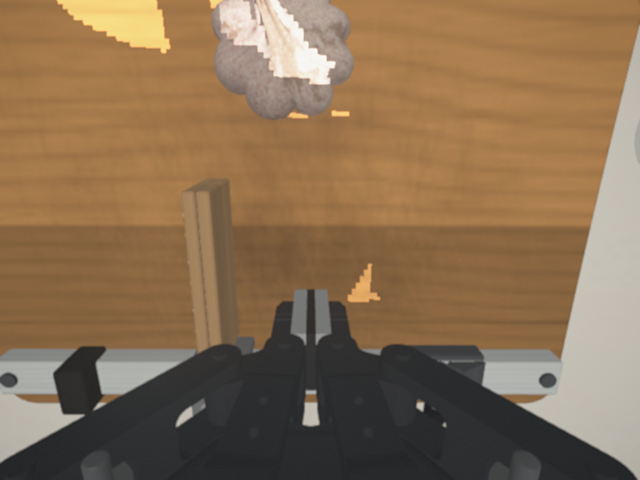

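The fence (col 205) still stands where it was, at y≈-0.025, but the gripper is already to the left of it. A side view should show why.

Run:
```python
from h import *
np.set_printoptions(precision=4,suppress=True)
p=viewer.read_camera("side");t=viewer.read_camera("top")
a=cv2.resize(p["image"][170:350,250:490],None,fx=2.5,fy=2.5,interpolation=2);b=cv2.resize(t["image"][150:330,230:350+20],None,fx=1.4,fy=2.5) 
cv2.imwrite("pics/s3.png",np.hstack([a,b])[:,:,::-1])
o=robot.get_obs();print(o["eef_pos"],o["force"],o["opening"],o["joint_positions"],o["clock"])
tip=np.array(o["eef_pos"])-[0,0,.022]
for q in(p,t):
  v=np.array(q["rotation"]).T@(tip-q["eye"]);v=np.array(q["camera_matrix"])@v;print("tip px col,row",v[:2]/v[2])
```

```text
[0.5077 0.0219 0.0542] [0.0266 0.1352 0.7508] 0.0001537425917660685 [ -4.2599  32.1866 103.0934  -0.001   44.7168 -94.9737] 6.85
tip px col,row [355.0067 255.2978]
tip px col,row [328.8379 228.1172]
```

View pics/s3.png

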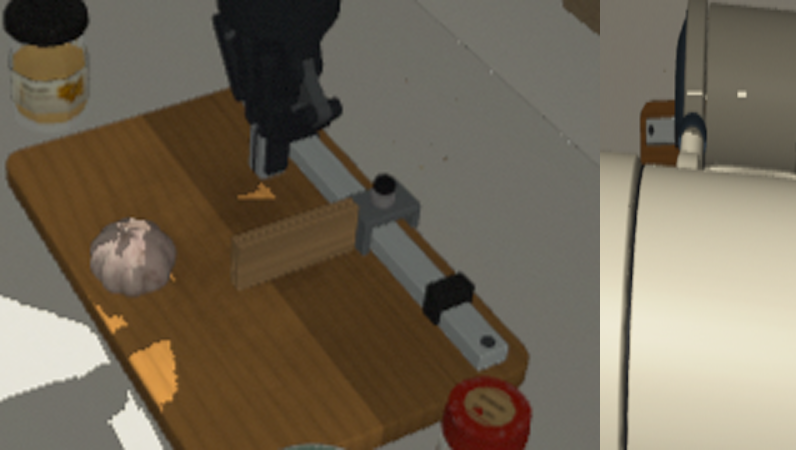

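The side view shows the tips at about row 239, col 356, above and past the fence. If the tips were at the stated height they should appear at row 255. So the real fingertips are higher than the text's numbers imply, and I'll measure by how much.

Run:
```python
from h import *
np.set_printoptions(precision=4,suppress=True)
p=viewer.read_camera("side");w=viewer.read_camera("wrist")
o=robot.get_obs();e=np.array(o["eef_pos"])
def px(q,X):
  v=np.array(q["camera_matrix"])@(np.array(q["rotation"]).T@(X-q["eye"]));return np.round(v[:2]/v[2],1)
for z in np.arange(.03,.1,.01): print(round(z,3),px(p,np.array([e[0],e[1],z])),px(w,np.array([e[0],e[1],z])), px(w,np.array([e[0]-.011,e[1],z])))
print(w["eye"],px(p,np.array([.457,-.025,.064])),px(p,np.array([.457,-.025,.024])),px(w,np.array([.457,-.025,.064])))
cv2.imwrite("pics/s4.png",cv2.resize(p["image"][200:280,320:420],None,fx=7,fy=7,interpolation=cv2.INTER_CUBIC)[:,:,::-1])
```

```text
0.03 [354.9 256.2] [311. 272.] [311.2 252.5]
0.04 [355.2 251.9] [311.  279.5] [311.3 259.1]
0.05 [355.5 247.4] [311.  287.9] [311.3 266.5]
0.06 [355.7 243. ] [311.1 297.2] [311.4 274.8]
0.07 [356.  238.4] [311.1 307.6] [311.4 284. ]
0.08 [356.3 233.8] [311.1 319.3] [311.5 294.5]
0.09 [356.6 229.2] [311.2 332.7] [311.6 306.4]
0.1 [356.9 224.4] [311.2 348. ] [311.6 320.2]
[0.4323 0.0209 0.2131] [342.1 267.3] [341.3 285.1] [196.1 186.4]
```

View pics/s4.png

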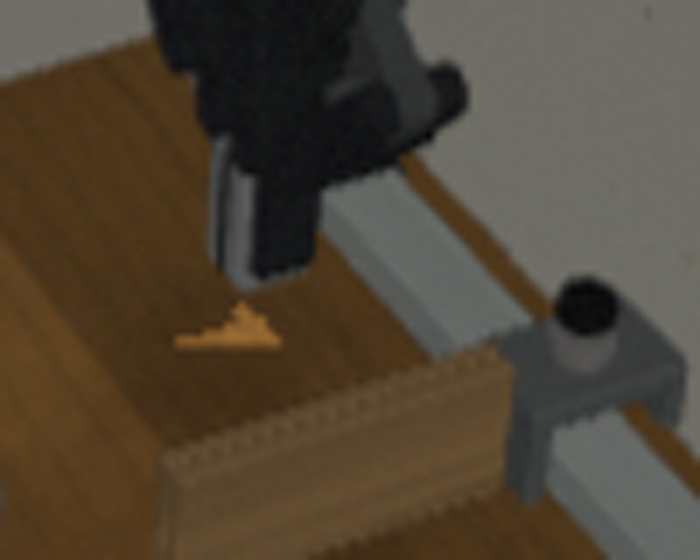

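The tips are really about 68 mm up, roughly 36 mm higher than the text implies, so they passed just over the fence without touching it. I'll lift, go back to the right, and descend deeper this time.

Emit:
drive_tool(
  motion=[
    [[-1,0,0,-0.03,0],[-1,0,-0.02,-0.035,0],[-1,0,-0.05,-0.035,0],[-1,0,-0.08,-0.035,0],[-1,0,-0.105,-0.035,0],[-1,0,-0.112,-0.035,0],[-1,0,-0.112,-0.01,0],[-1,0,-0.112,0.01,0],[-1,0,-0.112,0.02,0],[-1,0,-0.112,0.02,0]],
  ],
)

```text
clock: 7.95
eef_pos: [0.5083, -0.0893, 0.0332]
tcp_rot: [[-1.0, -0.013, -0.002], [-0.013, 1.0, 0.001], [0.002, 0.001, -1.0]]
force: [0.3, -0.5, 0.9]
opening: 0.0002
finger_force: 0.0
```

Emit:
drive_tool(
  motion=[
    [[-1,0,0,0.004,0],[-1,0,0,0.008,0],[-1,0,0,0.012,0],[-1,0,0,0.012,0]],
  ],
)

```text
clock: 8.35
eef_pos: [0.509, -0.0899, 0.022]
tcp_rot: [[-1.0, -0.013, -0.0], [-0.013, 1.0, 0.0], [0.0, 0.0, -1.0]]
force: [-0.1, 0.9, -0.2]
opening: 0.0004
finger_force: 0.0
```

Run:
```python
from h import *
np.set_printoptions(precision=4,suppress=True)
p=viewer.read_camera("side")
o=robot.get_obs();print(o["eef_pos"],o["force"],o["clock"])
cv2.imwrite("pics/s5.png",cv2.resize(p["image"][200:320,320:460],None,fx=5,fy=5,interpolation=cv2.INTER_CUBIC)[:,:,::-1])
e=np.array(o["eef_pos"])
for z in(.02,.03,.04,.05,.06):
  v=np.array(p["camera_matrix"])@(np.array(p["rotation"]).T@(np.array([e[0],e[1],z])-p["eye"]));print(z,(v[:2]/v[2]-[320,200])*5)
```

```text
[ 0.509  -0.0899  0.0222] [-0.1169  0.1413  1.1539] 8.4
0.02 [344.4535 514.9232]
0.03 [347.1686 493.1209]
0.04 [349.9234 470.9987]
0.05 [352.719  448.5496]
0.06 [355.5562 425.7664]
```

View pics/s5.png

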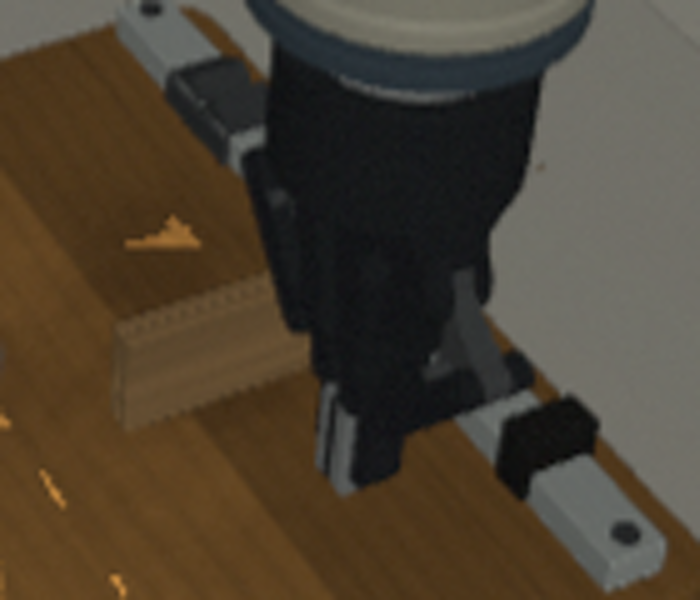

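The tip is at about (370,485) in the crop, which puts it at z≈0.034. That is within the fence's height and clear of the board, bumper and garlic. Now I'll push.

Emit:
drive_tool(
  motion=[
    [[-1,0,0.006,0,0],[-1,0,0.012,0,0],[-1,0,0.018,0,0],[-1,0,0.024,0,0],[-1,0,0.029,0,0],[-1,0,0.034,0,0],[-1,0,0.039,0,0],[-1,0,0.044,0,0],[-1,0,0.049,0,0],[-1,0,0.054,0,0]],
  ],
)

```text
clock: 9.4
eef_pos: [0.5084, -0.0357, 0.0222]
tcp_rot: [[-1.0, -0.013, 0.0], [-0.013, 1.0, -0.0], [-0.0, -0.0, -1.0]]
force: [-0.5, -2.5, -0.2]
opening: 0.0003
finger_force: 1.2
```

In contact, at about 2.5 N of friction. Carry on.

Emit:
drive_tool(
  motion=[
    [[-1,0,0.006,0,0],[-1,0,0.013,0,0],[-1,0,0.02,0,0],[-1,0,0.027,0,0],[-1,0,0.034,0,0],[-1,0,0.041,0,0],[-1,0,0.048,0,0],[-1,0,0.055,0,0],[-1,0,0.06,0,0],[-1,0,0.063,0,0]],
  ],
)

```text
clock: 10.4
eef_pos: [0.5076, 0.0276, 0.0222]
tcp_rot: [[-1.0, -0.013, 0.0], [-0.013, 1.0, 0.0], [-0.0, 0.0, -1.0]]
force: [1.0, -2.2, -0.4]
opening: -0.0001
finger_force: 1.1
```

```bash
cat > m.py <<'E'
from h import *
np.set_printoptions(precision=4,suppress=True)
for c in("wrist","side"):
  q=viewer.read_camera(c)
  for n,z in dict(fence_mid=.044,cheek_right=.024,pin_axis=.036,notch=.036,pin=.074).items():
    r=spotter.pinpoint(q,n) if n!="pin" else spotter.find_in(q,n)
    if r: print(c,n,np.round(r[0]["at"]),round(r[0]["score"],2),onz(q,r[0]["at"],z))
  import sys
  if len(sys.argv)>1: cv2.imwrite(f"pics/{sys.argv[1]}_{c}.png",q["image"][:,:,::-1])
o=robot.get_obs();print(o["eef_pos"],o["force"],o["clock"])
E
python3 m.py
```

```text
wrist fence_mid [304. 362.] 0.63 [0.5024 0.0484 0.044 ]
wrist cheek_right [282. 347.] 0.6 [0.5018 0.0443 0.024 ]
wrist notch [421. 455.] 0.6 [0.5687 0.0981 0.036 ]
side fence_mid [240. 342.] 0.96 [0.5002 0.055  0.044 ]
side cheek_right [254. 346.] 0.8 [0.5006 0.0403 0.024 ]
side pin_axis [234. 379.] 0.74 [0.572  0.0502 0.036 ]
side notch [288. 427.] 0.49 [ 0.5727 -0.0994  0.036 ]
[0.5075 0.027  0.0222] [ 0.6086  0.3837 -0.3722] 11.0
```

Emit:
drive_tool(
  motion=[
    [[-1,0,0.005,0,0],[-1,0,0.01,0,0],[-1,0,0.015,0,0],[-1,0,0.019,0,0],[-1,0,0.023,0,0],[-1,0,0.026,0,0],[-1,0,0.029,0,0],[-1,0,0.031,0,0]],
  ],
)

```text
clock: 11.8
eef_pos: [0.5072, 0.0583, 0.0222]
tcp_rot: [[-1.0, -0.013, 0.0], [-0.013, 1.0, -0.0], [-0.0, -0.0, -1.0]]
force: [0.5, -2.4, 0.1]
opening: 0.0001
finger_force: 1.1
```

Emit:
drive_tool(
  motion=[
    [[-1,0,0.001,0,0],[-1,0,0.002,0,0],[-1,0,0.003,0,0],[-1,0,0.004,0,0]],
  ],
)

```text
clock: 12.2
eef_pos: [0.5071, 0.0618, 0.0222]
tcp_rot: [[-1.0, -0.013, 0.0], [-0.013, 1.0, -0.0], [-0.0, -0.0, -1.0]]
force: [1.1, -8.4, -0.3]
opening: -0.0
finger_force: 4.2
```

On the ramp now, at 8.4 N.

Emit:
drive_tool(
  motion=[
    [[-1,0,0.001,0,0],[-1,0,0.002,0,0],[-1,0,0.003,0,0]],
  ],
)

```text
clock: 12.5
eef_pos: [0.5071, 0.0646, 0.0222]
tcp_rot: [[-1.0, -0.013, 0.0], [-0.013, 1.0, -0.001], [0.0, -0.001, -1.0]]
force: [0.8, -9.0, 0.7]
opening: 0.0001
finger_force: 4.5
```

Emit:
drive_tool(
  motion=[
    [[-1,0,0.001,0,0],[-1,0,0.002,0,0]],
  ],
)

```text
clock: 12.7
eef_pos: [0.5071, 0.0666, 0.0222]
tcp_rot: [[-1.0, -0.013, 0.0], [-0.013, 1.0, -0.001], [-0.0, -0.001, -1.0]]
force: [0.4, -9.3, -0.1]
opening: -0.0001
finger_force: 4.7
```

Emit:
drive_tool(
  motion=[
    [[-1,0,0.001,0,0],[-1,0,0.002,0,0]],
  ],
)

```text
clock: 12.9
eef_pos: [0.5071, 0.0685, 0.0222]
tcp_rot: [[-1.0, -0.013, -0.0], [-0.013, 1.0, -0.001], [0.0, -0.001, -1.0]]
force: [0.1, -11.1, 0.1]
opening: 0.0
finger_force: 5.0
```

Emit:
drive_tool(
  motion=[
    [[-1,0,0.001,0,0],[-1,0,0.0015,0,0]],
  ],
)

```text
clock: 13.1
eef_pos: [0.5071, 0.0702, 0.0222]
tcp_rot: [[-1.0, -0.013, 0.0], [-0.013, 1.0, -0.0], [-0.0, -0.0, -1.0]]
force: [1.0, -5.5, -0.2]
opening: 0.0002
finger_force: 2.9
```

Emit:
drive_tool(
  motion=[
    [[-1,0,0.001,0,0]],
  ],
)

```text
clock: 13.2
eef_pos: [0.507, 0.0713, 0.0222]
tcp_rot: [[-1.0, -0.012, 0.0], [-0.012, 1.0, -0.0], [-0.0, -0.0, -1.0]]
force: [0.3, -2.0, 0.7]
opening: -0.0003
finger_force: 1.3
```

The force is falling, so the pin is on the crest.

Emit:
drive_tool(
  motion=[
    [[-1,0,0.001,0,0]],
  ],
)

```text
clock: 13.3
eef_pos: [0.507, 0.0726, 0.0222]
tcp_rot: [[-1.0, -0.012, 0.0], [-0.012, 1.0, 0.0], [-0.0, 0.0, -1.0]]
force: [-0.2, -0.2, 0.0]
opening: -0.0001
finger_force: 0.0
```

```bash
python3 m.py
```

```text
wrist fence_mid [306. 362.] 0.77 [0.5029 0.0933 0.044 ]
wrist cheek_right [284. 348.] 0.63 [0.5023 0.0896 0.024 ]
wrist notch [232. 175.] 0.48 [0.4742 0.0169 0.036 ]
side fence_mid [222. 335.] 0.62 [0.5108 0.1061 0.044 ]
side cheek_right [234. 336.] 0.81 [0.509  0.0963 0.024 ]
side pin_axis [218. 366.] 0.68 [0.5732 0.0989 0.036 ]
side notch [219. 366.] 0.42 [0.5716 0.0984 0.036 ]
[0.507  0.0725 0.0222] [0.0005 0.2345 0.0059] 13.9
```

Run:
```python
from h import *
w=viewer.read_camera("wrist");s=viewer.read_camera("side")
a=cv2.resize(w["image"][200:440,280:480],(500,600));b=cv2.resize(s["image"][190:270,330:370+0],(300,600),interpolation=2)
cv2.imwrite("pics/c6.png",np.hstack([a,b])[:,:,::-1])
o=robot.get_obs();print(o["eef_pos"],o["force"],o["finger_force"],o["clock"])
```

```text
[0.50698533 0.07255109 0.02219501] [-0.27726952 -0.26657155  0.44545196] 0.0 14.0
```

View pics/c6.png

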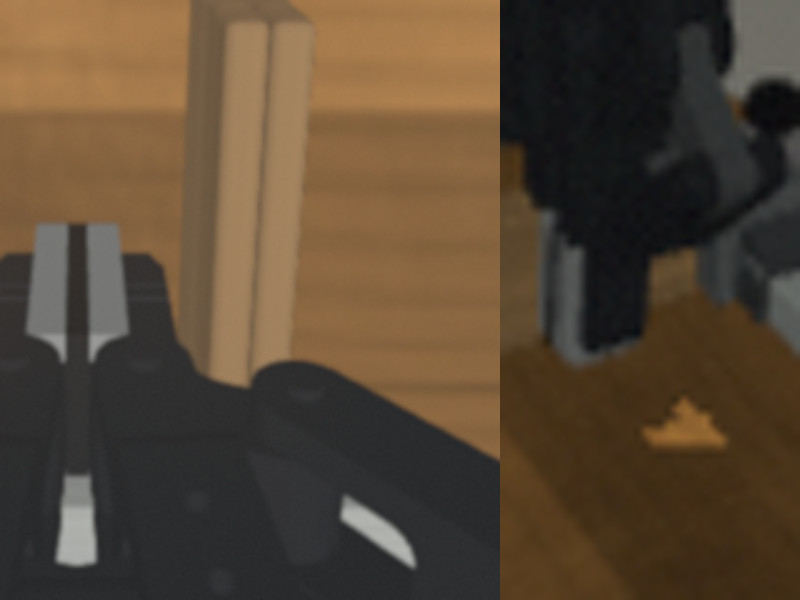

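The fence (col 190 onwards) now stands a few mm clear of the finger's edge (about col 165), so the pin has snapped in. I'll retreat away from the fence, go up, and check.

Emit:
drive_tool(
  motion=[
    [[-1,0,-0.01,0,0],[-1,0,-0.03,0,0],[-1,0,-0.05,0,0],[-1,0,-0.06,-0.03,0],[-1,0,-0.06,-0.07,0],[-1,0.01,-0.06,-0.11,0],[-1,0.02,-0.06,-0.15,0],[-1,0.02,-0.06,-0.16,0],[-1,0.02,-0.06,-0.16,0]],
  ],
)

```text
clock: 14.9
eef_pos: [0.4886, 0.0118, 0.1835]
tcp_rot: [[-1.0, -0.012, 0.003], [-0.012, 1.0, -0.0], [-0.003, -0.0, -1.0]]
force: [0.9, -0.6, -1.2]
opening: -0.0001
finger_force: 0.0
```

```bash
python3 m.py f
python3 - <<'E'
import cv2,numpy as np
a=cv2.imread("pics/f_wrist.png");b=cv2.imread("pics/f_side.png")[190:290,300:420]
cv2.imwrite("pics/f7.png",np.hstack([cv2.resize(a,(400,300)),cv2.resize(b,(360,300),interpolation=2)]))
E
```

```text
wrist fence_mid [235. 417.] 0.58 [0.5022 0.101  0.044 ]
wrist cheek_right [228. 405.] 0.74 [0.5021 0.0958 0.024 ]
wrist pin_axis [299. 401.] 0.83 [0.5656 0.095  0.036 ]
wrist notch [302. 402.] 0.78 [0.5687 0.0958 0.036 ]
wrist pin [321. 414.] 0.59 [0.5663 0.0965 0.074 ]
side fence_mid [223. 332.] 0.94 [0.505  0.1066 0.044 ]
side cheek_right [234. 335.] 0.96 [0.5072 0.0956 0.024 ]
side pin_axis [214. 365.] 0.79 [0.5768 0.1113 0.036 ]
side notch [220. 364.] 0.73 [0.5683 0.0973 0.036 ]
side pin [203. 367.] 0.42 [0.5705 0.0968 0.074 ]
[0.4877 0.0123 0.1819] [0.4788 0.1217 0.2639] 15.5
```

View pics/f7.png

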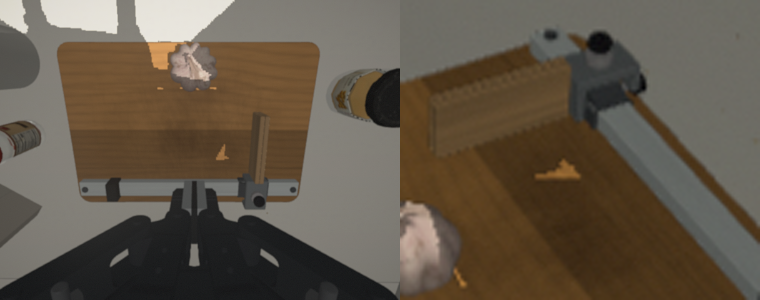

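The carriage sits over the catch, with the pin at y≈0.097 and the notch at 0.096–0.098. The pin knob is down, nothing else has moved, and the hand is clear.

```bash
python3 -c "
from station import robot
print(robot.job_done())"
```

```text
the job is handed in; nothing more can be done
None
```

The length stop is clicked into the catch's notch by pushing the fence only, the other items are where they were, the hand is clear, and the job is handed in at about 15.5 s; a first pass went just over the fence without moving the stop because the fingertips sat about 36 mm higher than stated.

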